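Load the plate stack into the die-cutting machine

ROBOT

A 6-joint arm with a two-finger parallel gripper is mounted at the origin on the work surface. World frame = base frame: x ahead of the robot, y to its left, z up, the work surface at z = 0. Lengths are in m, angles in rad, forces in N, time in s.
With the tool pointing down it reaches from about 0.25 to 0.85 m from the base axis. Payload 12.5 kg.
Tool frame: the origin (TCP) lies at the centre of the arm's flange, where the gripper is bolted on; the fingertips stand 186 mm ahead of it and the grasp point (between the pads) lies 167 mm ahead of it; z points along the fingers, y is the line along which they close (so a half turn about z gives the same grasp; the last joint's range is limited). The gripper opens to 93 mm and grips with 3 to 60 N. Pads are 15 mm wide; open, the fingers measure 128 mm over their backs; the gripper's body (75 mm by 188 mm) begins 65 mm behind the grasp point.
Start: joints at [-1.381, 0.351, 1.652, -0, 1.139, -0.085], TCP at [0.149, -0.529, 0.405] pointing down, gripper open.
Joint ranges: [-2.75, 2.75], [-0.79, 2.1], [0.01, 2.65], [-1.57, 4.71], [0.07, 3.14], [-2.87, 2.87]. Speed limits (rad/s): [2.22, 2.22, 2.79, 3.14, 3.14, 3.14].

INTERFACE

Orientations are given as a unit quaternion [x, y, z, w].
In Python, from station import manip gives the robot as it stands. Calls block until the motion is done:
- manip.goto(position, orientation): joint-space move of the TCP to a pose.
- manip.move_linear(position, rot=None, speed=0.15, max_force=None): straight line of the TCP; rot=None keeps the orientation; speed is the mean speed in m/s. With max_force (N) it stops when the force on the tool has changed by that much, and returns True; else False.
- manip.move_joints(angles): joint-space move.
- manip.move_gripper(opening): finger opening in m; the grip force is fixed at half the most; returns when the fingers have stopped.
- manip.dwell(seconds).
- manip.solve_ik(position, orientation): joint angles nearest the present ones, or None.
- manip.sense(): the state.
- manip.get_image(name): name is "side" or "top" or "wrist"; returns a dict with "frame" (384x512x3 uint8, red, green, blue), "intrinsics" (3x3 intrinsics, pixels), "R" (3x3) and "t" (3): a world point X has camera coordinates R X + t; the wrist camera has in their place "mount" (4x4, takes a point from camera to tool coordinates, whose origin is the TCP and whose axes are the flange's). Camera axes: x right, y down, z forward; pixel columns grow to the right and rows downward; lengths in m; the calibration is good to about 2 mm. The wrist camera is an equidistant fisheye: a pixel r from the principal point sees the ray r / f radians off the axis. A picture is of the moment at which its call begins: read the wrist's pose just before it. There is no depth.
A pose or a line that the arm cannot do raises manip.MotionError and nothing moves.
- manip.job_done(): hands the job in; it is judged then, once.
The state is a dict: "clock": time; "joint_positions": joint angles; "qd": joint speeds; "joint_efforts": joint torques, N m; "tcp_pos": TCP position; "ee_rot": TCP orientation; "ft_force": force on the tool from outside, world axes, zero at the start; "wrist_torque": the same for the moment, N m; "finger_gap": finger opening in m; "finger_force": force on a finger pad.
Only numpy, scipy, OpenCV 4.12 (cv2) and the standard library are available. Lean on these libraries where they do the work, as an engineer would, in place of code of your own. Each camera call takes 0.05 s, during which the arm holds its last target. There are 200 camera calls.

TASK

Load the hand-cranked die-cutting machine: with the fingertips, push the plate stack along the infeed table and squarely through the narrow gap between the two side castings until its leading edge rests against the upper roller. Only push it: keep it lying flat on the table, never lift it or let it go over the edge, and leave the jar, the thread spool and the scissors where they are.

Things in the scene. Friction and masses are not known exactly. Their poses are not given: they have to be found in the camera images.
- machine: Green die-cutting machine fixed to the worktop. Origin on the worktop, midway between the side castings, right under the rollers' axis; x axis = feed direction (away from the operator, through the gap), y left, z up. A crank on the -y side reaches out to y = -176 mm, its knob above or behind the roller. Outfeed table behind, to x = 160 mm.
- infeed (a point): Middle of the flat grey infeed table on its top surface, 24 mm above the worktop (machine x = -146 mm, y = 0). The table is 176 mm wide, has no rims and runs from machine x = -280 mm to the rollers; it stands on small feet.
- mouth (a point): Centre of the gap's mouth at table height (machine x = -70 mm, y = 0, z = 24 mm). The two fixed side castings run from machine x = -70 to 70 mm; inner faces at y = +-55.5 mm (gap 111 mm), mouth corners rounded to 6 mm radius. Each is 40 mm thick, 60 mm above the worktop at the mouth, domed to 130 mm over x = -45 to 45 mm.
- nip (a point): Where the stack's leading top edge meets the steel upper roller and stops rigidly (machine x = -11 mm, y = 0, z = 42 mm). The roller: radius 16 mm, axis along machine y at x = 0, z = 54 mm; its underside is 4 mm lower than the top of the stack.
- stack: Loose plate stack (grey platform, white plate, dark leaf-shaped die, clear top; one rigid block), 150 mm along its x, 106 along its y, 18 thick, about 0.36 kg; 1 to 4 N slide it and it stays where left. Origin: centre of its underside, z up. Starts in front of the castings, up to 26 mm off centre and 0.26 rad askew, its x roughly along the machine's. Loaded: origin at machine x = -86 mm.
- jar: Glass jar with a metal lid, 64 mm across, 78 mm high, standing on the worktop to the left of the machine. Origin at the centre of its underside. To be left alone.
- spool: Thread spool with orange thread, 34 mm across, 50 mm high, standing on the worktop to the left of the infeed table. Origin at the centre of its underside. To be left alone.
- scissors: Orange-handled scissors lying on the worktop to the right of the infeed table, about 215 mm long along their x (tips to +x), 95 mm wide over the handles, 12 mm high. Origin near the pivot, on the underside. To be left alone.
Not all that is in view belongs to the job. Of the things like the stack, leave any that is purple; of the rest the larger one is meant.

How it is judged:
On the way:
1. the stack's leading edge is between the side castings (x of stack in the frame of machine above -0.14 m and y of stack in the frame of machine between -0.006 and 0.006 m), for 0.05 s.
At the end, for the whole second after the job is handed in: The stack lies flat on the infeed table between the side castings, its leading edge within 4 mm of the upper roller's contact line, centred within 4 mm and square within 0.06 rad, at rest; jar, spool and scissors within 20 mm of where they stood (x of stack in the frame of machine between -0.0896 and -0.0816 m and y of stack in the frame of machine between -0.004 and 0.004 m and angle between the x axis of stack and the x axis of machine, either way round below 0.06 rad and z of stack in the frame of machine between 0.021 and 0.027 m and linear speed of stack below 0.01 m/s and distance of each of jar, spool, scissors from where it was at the start of the episode below 0.02 m); the robot touches nothing.
It fails at once if the stack is lifted or tipped off the table (more than 6 mm up, 6 mm down or 0.1 rad of tilt) (z of stack in the frame of machine above 0.03 m or z of stack in the frame of machine below 0.018 m or angle between stack's own z axis and vertical above 0.1 rad).
It fails at once if the jar, the spool or the scissors are moved by more than 20 mm or lifted or knocked over (distance of any of jar, spool, scissors from where it was at the start of the episode above 0.02 m or angle between any of jar, spool, scissors's own z axis and vertical above 0.3 rad).
It also fails if it takes over 64 s, if anything falls off the work surface, if the arm or the gripper's body presses on something with over 40 N, if the wrist force passes 120 N, or if a joint passes its speed limit or range.

## Working session

There is one attempt and no reset: what is moved stays moved. The work goes in short steps, each a Python script; the robot and the scene stay as the last script left them, time stands still between calls to the robot, and variables do not carry over. Pictures are saved under pics/ and viewed, at most 10 in all, crops included, and the job is handed in when it is done.

```bash
mkdir -p pics; cat > h.py <<'E'
import numpy as np, cv2
from station import manip
def shot(n,f):
    d=manip.get_image(n); cv2.imwrite('pics/'+f,cv2.cvtColor(d['frame'],cv2.COLOR_RGB2BGR)); 
    np.savez('pics/'+f[:-4]+'.npz',**d); return d
def ray(d,uv,z):
    K=np.array(d['intrinsics']);R=np.array(d['R']);t=np.array(d['t'])
    uv=np.atleast_2d(uv).astype(float)
    r=(np.linalg.inv(K)@np.c_[uv,np.ones(len(uv))].T).T@R
    c=-R.T@t
    return c+r*((z-c[2])/r[:,2])[:,None]
def proj(d,X):
    p=np.atleast_2d(X)@np.array(d['R']).T+np.array(d['t']); q=p@np.array(d['intrinsics']).T
    return q[:,:2]/q[:,2:]
E
python3 - <<'E'
from h import *
a=shot('top','top0.png');b=shot('side','side0.png')
for d in(a,b): print(d['intrinsics'],-np.array(d['R']).T@d['t'])
s=manip.sense();print(s['clock'],s['ee_rot'],s['tcp_pos'])
E
```

```text
[[378.37434359   0.         259.61069939]
 [  0.         378.37434359 191.87911882]
 [  0.           0.           1.        ]] [ 0.3766093  -0.01254728  1.08262168]
[[425.46248902   0.         253.81633555]
 [  0.         425.46248902 189.70468867]
 [  0.           0.           1.        ]] [0.18772333 0.61922833 0.65941263]
0.1 [ 9.90575060e-01  1.36970009e-01 -4.25514351e-05 -5.15753352e-04] [ 0.14924162 -0.52925857  0.40425856]
```

View pics/top0.png

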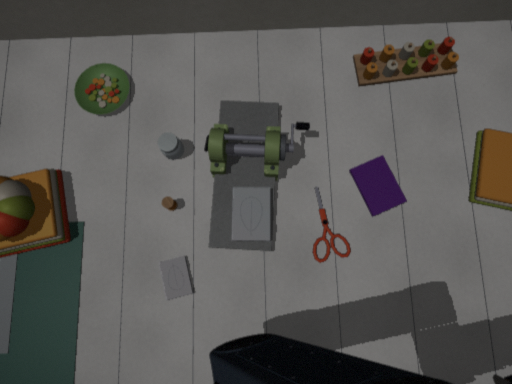

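View pics/side0.png

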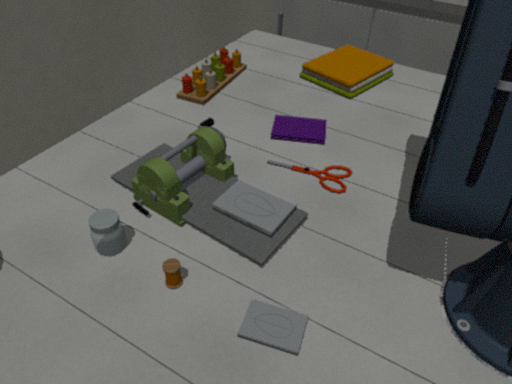

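The top view shows the machine at about (247,148), feeding up the image. The stack is at (251,214) on the infeed table, with the spool at (169,203), the jar at (170,146) and the scissors at (327,230). I'll segment the table and stack next.

```bash
python3 - <<'E'
from h import *
d=dict(np.load('pics/top0.npz'));f=d['frame']
c=cv2.resize(f[90:260,140:350],None,fx=3.8,fy=3.5,interpolation=cv2.INTER_CUBIC)
c=cv2.resize(f[90:260,190:310],None,fx=3.5,fy=3.5,interpolation=cv2.INTER_CUBIC)
c=np.clip(c.astype(float)*1.6,0,255).astype(np.uint8)
cv2.imwrite('pics/crop0.png',cv2.cvtColor(c,cv2.COLOR_RGB2BGR))
g=cv2.cvtColor(f,cv2.COLOR_RGB2GRAY)
for r in (185,195,214,230,242): print(r,g[r,200:285].tolist())
print(g[180:255,250].tolist())
hsv=cv2.cvtColor(f,cv2.COLOR_RGB2HSV)
m=cv2.inRange(hsv,(30,70,40),(50,255,255));m[:,:195]=0;m[:,310:]=0;m[:110]=0;m[190:]=0
n,l,s,ce=cv2.connectedComponentsWithStats(m);print(s[s[:,4]>30],ce[s[:,4]>30])
E
```

```text
185 [118, 119, 119, 119, 118, 117, 116, 117, 117, 117, 116, 116, 114, 91, 72, 67, 68, 67, 68, 69, 70, 66, 68, 68, 65, 69, 68, 68, 66, 69, 69, 69, 70, 69, 66, 66, 69, 67, 69, 71, 69, 70, 68, 66, 68, 68, 69, 67, 65, 69, 69, 71, 69, 69, 67, 69, 69, 68, 69, 69, 68, 70, 69, 71, 68, 69, 69, 68, 69, 70, 70, 72, 69, 69, 62, 64, 62, 68, 108, 115, 115, 115, 113, 114, 114]
195 [119, 118, 119, 117, 117, 117, 118, 117, 119, 118, 118, 115, 95, 73, 67, 68, 68, 67, 67, 66, 69, 70, 69, 69, 67, 69, 66, 66, 66, 67, 69, 67, 83, 104, 101, 101, 100, 98, 99, 98, 98, 101, 98, 99, 99, 100, 98, 99, 98, 98, 98, 97, 98, 99, 99, 99, 99, 99, 99, 99, 98, 99, 98, 99, 99, 98, 99, 99, 98, 92, 60, 39, 41, 63, 56, 59, 62, 68, 105, 114, 115, 116, 115, 115, 114]
214 [117, 117, 117, 117, 116, 117, 117, 116, 115, 118, 114, 87, 74, 74, 72, 73, 71, 70, 70, 70, 71, 69, 70, 69, 69, 69, 72, 71, 74, 70, 71, 74, 96, 99, 98, 98, 99, 99, 100, 98, 94, 97, 99, 100, 99, 99, 99, 100, 100, 99, 99, 95, 99, 98, 99, 100, 99, 100, 100, 101, 99, 93, 96, 98, 99, 99, 99, 99, 100, 92, 58, 39, 38, 45, 58, 61, 73, 106, 115, 114, 113, 115, 115, 11
[... 567 characters left out ...]
, 67, 69, 67, 68, 70, 70, 68, 69, 68, 68, 69, 71, 69, 69, 68, 70, 71, 67, 67, 68, 67, 65, 65, 66, 69, 69, 69, 69, 72, 69, 65, 61, 62, 68, 105, 112, 111, 113, 112, 112, 112, 113, 112, 112]
[69, 69, 70, 70, 71, 69, 76, 90, 98, 99, 99, 99, 99, 99, 99, 98, 95, 94, 99, 98, 99, 99, 98, 97, 100, 98, 99, 99, 100, 99, 97, 98, 99, 99, 99, 98, 98, 99, 96, 97, 95, 94, 95, 96, 95, 96, 95, 96, 95, 95, 94, 94, 96, 96, 95, 97, 99, 100, 100, 97, 74, 65, 68, 69, 69, 71, 71, 69, 69, 77, 101, 114, 115, 114, 114]
[[     0      0    512    384 195280]
 [   208    125     20     50    668]
 [   264    127     16     50    658]] [[255.57733511 191.78909771]
 [216.83233533 147.77844311]
 [271.74164134 150.12765957]]
```

View pics/crop0.png

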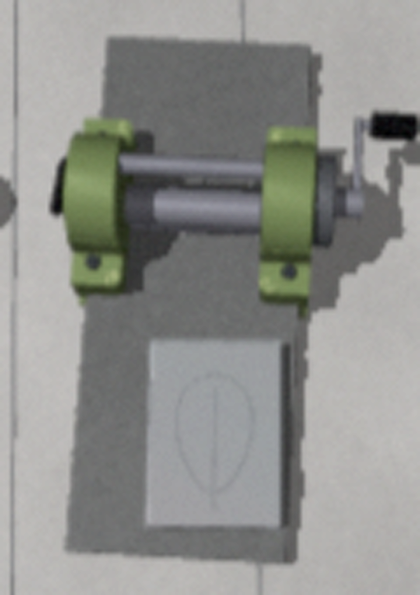

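The crop shows the table tilted a few degrees clockwise. The stack is shifted to the right (machine -y) and turned slightly relative to the machine. I'll fit both outlines.

```bash
cat >> h.py <<'E'
def edge(prof,lo,hi,rise):  # subpixel position of strongest step
    p=cv2.GaussianBlur(prof.astype(float)[None],(5,1),0.8)[0]; g=np.gradient(p)*(1 if rise else -1)
    i=lo+int(np.argmax(g[lo:hi])); a,b,c=g[i-1:i+2]; return i+.5*(a-c)/(a-2*b+c+1e-9)
def line(P):  # x-y line through points: centroid, direction
    vx,vy,x,y=cv2.fitLine(P[:,:2].astype(np.float32),cv2.DIST_HUBER,0,1e-6,1e-6).ravel(); return np.array([x,y]),np.array([vx,vy])
def inter(a,b):
    t=np.linalg.solve(np.c_[a[1],-b[1]],b[0]-a[0]); return a[0]+t[0]*a[1]
def measure(d,st):  # st = stack box (u0,u1,v0,v1) px, approx
    g=cv2.cvtColor(d['frame'],cv2.COLOR_RGB2GRAY); o={}
    rows=range(182,246); 
    L=line(ray(d,[(edge(g[r],203,218,False),r) for r in rows],.024))
    Rr=line(ray(d,[(edge(g[r],270,284,True),r) for r in rows],.024))
    B=line(ray(d,[(c,edge(g[:,c],243,256,True)) for c in range(215,270)],.024))
    T=line(ray(d,[(c,edge(g[:,c],95,108,False)) for c in range(226,274)],.024))
    x=[l[1]*np.sign(l[1][0]) for l in (L,Rr)]; 
    e=B[1]*-np.sign(B[1][0]*0+B[1][1]); 
    print('table yaw L,R,B,T',[np.arctan2(v[1],v[0]) for v in x],[np.arctan(-l[1][0]/l[1][1]) for l in(B,T)])
    cs=[inter(L,B),inter(Rr,B),inter(L,T),inter(Rr,T)]
    print('table corners',np.round(cs,4).tolist(),'w',np.linalg.norm(cs[0]-cs[1]),'len',np.linalg.norm(cs[0]-cs[2]))
    xa=(cs[2]+cs[3]-cs[0]-cs[1]);xa/=np.linalg.norm(xa)
    mid=(sum(cs))/4; O=mid+xa*0.060   # table runs -280..160: middle at -60
    u0,u1,v0,v1=st; k=7
    l=line(ray(d,[(edge(g[r],u0-k,u0+k,True),r) for r in range(v0+8,v1-8)],.042))
    r_=line(ray(d,[(edge(g[r],u1-k,u1+k,False),r) for r in range(v0+8,v1-8)],.042))
    b=line(ray(d,[(c,edge(g[:,c],v1-k,v1+k,False)) for c in range(u0+7,u1-7)],.042))
    t=line(ray(d,[(c,edge(g[:,c],v0-k,v0+k,True)) for c in range(u0+7,u1-7)],.042))
    q=[inter(l,b),inter(r_,b),inter(l,t),inter(r_,t)]; S=sum(q)/4
    sx=q[2]+q[3]-q[0]-q[1]; syaw=np.arctan2(sx[1],sx[0]); my=np.arctan2(xa[1],xa[0])
    M=np.array([[xa[0],xa[1]],[-xa[1],xa[0]]])
    print('stack w',np.linalg.norm(q[0]-q[1]),'len',np.linalg.norm(sx)/2)
    print('machine O',O,'yaw',my,'stack in machine',M@(S-O),'rel yaw',syaw-my)
    return O,my
E
python3 - <<'E'
from h import *
d=dict(np.load('pics/top0.npz'))
measure(d,(232,270,187,240))
# castings: inner-edge check, mouth pads
E
```

```text
table yaw L,R,B,T [np.float32(-0.08496387), np.float32(-0.0783744)] [np.float32(-0.08751829), np.float32(-0.08825643)]
table corners [[0.4359999895095825, 0.15440000593662262], [0.4198000133037567, -0.030700000002980232], [0.8743000030517578, 0.11710000038146973], [0.8582000136375427, -0.06509999930858612]] w 0.18578157 len 0.4399008
stack w 0.10656577 len 0.14835751
machine O [0.70690256 0.03903733] yaw -0.081669554 stack in machine [-0.17971635 -0.02105474] rel yaw 0.043913867
```

The measured table width is 186 mm rather than 176 because the shadow moved the right-hand edge. I'll use the left edge instead. That gives yaw about -0.086, stack y about -26 mm and stack yaw about +0.05. First I'll push from the side with two fingers along the stack's flank, to centre and square it.

```bash
cat >> h.py <<'E'
YAW=-0.086
_n=np.array([-np.sin(YAW),np.cos(YAW)]); _x=np.array([np.cos(YAW),np.sin(YAW)])
# left table edge at y=+88, ends at -280/160
O=np.array([.436,.1544])*.5+np.array([.8743,.1171])*.5+.060*_x-.088*_n
def W(mx,my,z): return np.r_[O+mx*_x+my*_n,z]
def Q(a): return [np.cos(a/2),np.sin(a/2),0,0]
def mpos():
    v=np.array(manip.sense()['tcp_pos'])[:2]-O; return v@_x,v@_n
E
python3 - <<'E'
from h import *
print('O',O)
q=Q(YAW+np.pi/2); sx=-.180
manip.goto(W(sx,-.104,.33),q)
manip.move_linear(W(sx,-.104,.217),speed=.12)
print(manip.sense()['ft_force'],manip.sense()['finger_gap'])
print(manip.move_linear(W(sx,-.063,.217),speed=.03,max_force=15),mpos(),manip.sense()['ft_force'])
manip.move_linear(W(sx,-.100,.217),speed=.1)
manip.move_linear(W(sx,-.100,.33),speed=.2)
manip.goto(W(-.30,-.0,.36),Q(YAW))
s=manip.sense();w=shot('wrist','w1.png');np.savez('pics/w1s.npz',p=s['tcp_pos'],q=s['ee_rot']);shot('top','top1.png');print(s['clock'],w['intrinsics'],w['mount'])
E
```

```text
O [0.70736958 0.04292158]
[ 0.24184455 -0.3562901   0.02944135] 0.09286516205415872
False (np.float64(-0.18000229177746044), np.float64(-0.06299313332530167)) [-1.18508235 -0.0454305   0.41283257]
7.7167 [[297.31863964   0.         257.35270188]
 [  0.         297.31863964 190.60644862]
 [  0.           0.           1.        ]] [[ 2.84507663e-05 -9.64842336e-01 -2.62829347e-01  7.28993566e-02]
 [ 9.99999913e-01  1.36546560e-04 -3.93012195e-04  8.24688230e-04]
 [ 4.15083247e-04 -2.62829313e-01  9.64842257e-01  1.88633129e-02]
 [ 0.00000000e+00  0.00000000e+00  0.00000000e+00  1.00000000e+00]]
```

View pics/w1.png

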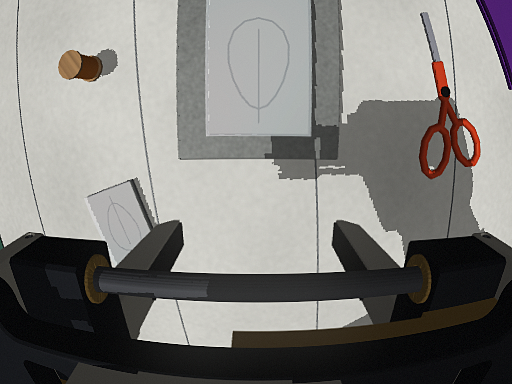

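The wrist view shows the stack centred on the table: its rear edge is at row 134, columns 206–312, and the table edges are near columns 178 and 340. I'll take one look further forward to see the stack and the mouth together.

```bash
python3 - <<'E'
from h import *
manip.goto(W(-.20,0,.42),Q(YAW))
s=manip.sense();shot('wrist','w2.png');np.savez('pics/w2s.npz',p=s['tcp_pos'],q=s['ee_rot']);print(s['clock'],s['ee_rot'])
E
```

```text
8.3583 [ 9.99073316e-01 -4.30366075e-02 -5.98299581e-04  3.51183927e-05]
```

View pics/w2.png

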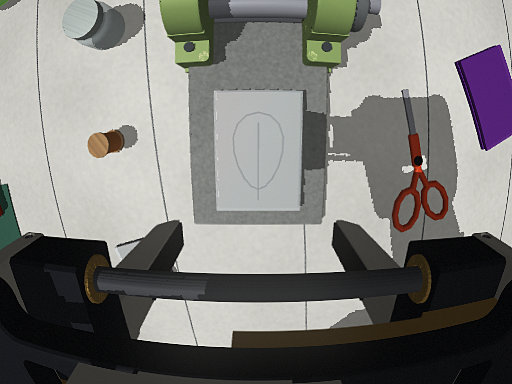

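The view shows the stack top at columns 214–302, rows 90–210. The castings' mouth feet are at about columns 176–212 and 304–342, down to row 68, and the stack lines up with the gap. I'll put numbers on it with rays.

```bash
cat >> h.py <<'E'
from scipy.spatial.transform import Rotation as Rn
def wray(n,uv,z):
    d=dict(np.load(f'pics/{n}.npz'));s=np.load(f'pics/{n}s.npz')
    n_=cv2.fisheye.undistortPoints(np.array(uv,float)[:,None],d['intrinsics'],np.zeros(4))[:,0]
    r=np.c_[n_,np.ones(len(n_))]; Rt=Rn.from_quat(s['q']).as_matrix()
    r=r@d['mount'][:3,:3].T@Rt.T; c=Rt@d['mount'][:3,3]+s['p']
    P=(c+r*((z-c[2])/r[:,2])[:,None])[:,:2]-O
    return np.c_[P@_x,P@_n]
def wm(n,box,tl,tr,cast=None):
    f=np.load(f'pics/{n}.npz')['frame'];g=cv2.cvtColor(f,cv2.COLOR_RGB2GRAY);u0,u1,v0,v1=box;k=7
    V=range(v0+8,v1-8);U=range(u0+8,u1-8)
    def rep(nm,P,ax): 
        c,v=line(P); print(nm,'pos %.4f'%c[1-ax],'slope %.4f'%(v[1-ax]/v[ax]),'mean other %.3f'%c[ax])
    rep('stack L',wray(n,[(edge(g[r],u0-k,u0+k,True),r) for r in V],.042),0)
    rep('stack R',wray(n,[(edge(g[r],u1-k,u1+k,False),r) for r in V],.042),0)
    rep('stack F',wray(n,[(c,edge(g[:,c],v0-k,v0+k,True)) for c in U],.042),1)
    rep('stack B',wray(n,[(c,edge(g[:,c],v1-k,v1+k,False)) for c in U],.042),1)
    if tl: rep('table L',wray(n,[(edge(g[r],tl-k,tl+k,False),r) for r in range(*tr)],.024),0)
    if cast:
        m=cv2.inRange(cv2.cvtColor(f,cv2.COLOR_RGB2HSV),(30,70,40),(50,255,255))>0
        R=range(*cast)
        rep('cast L',wray(n,[(np.nonzero(m[r,:258])[0].max()+.5,r) for r in R],.024),0)
        rep('cast R',wray(n,[(258+np.nonzero(m[r,258:380])[0].min()-.5,r) for r in R],.024),0)
E
python3 -c "
from h import *
wm('w2',(214,302,90,211),193,(110,215),(42,62))"
```

```text
stack L pos 0.0518 slope -0.0010 mean other -0.171
stack R pos -0.0546 slope 0.0006 mean other -0.175
stack F pos -0.1018 slope 0.0023 mean other 0.001
stack B pos -0.2514 slope 0.0002 mean other 0.006
table L pos 0.0869 slope -0.0009 mean other -0.192
cast L pos 0.0554 slope 0.0065 mean other -0.052
cast R pos -0.0575 slope -0.0068 mean other -0.047
```

The stack is centred within about 0.5 mm of the gap and square to it. Now I'll push it in from behind with both fingers.

```bash
python3 - <<'E'
from h import *
y=-.001
manip.goto(W(-.285,y,.30),Q(YAW)); manip.move_gripper(.06)
manip.move_linear(W(-.285,y,.217),speed=.12)
print(manip.move_linear(W(-.215,y,.217),speed=.05,max_force=12),mpos(),manip.sense()['ft_force'])
print(manip.move_linear(W(-.162,y,.217),speed=.015,max_force=10),mpos(),manip.sense()['ft_force'],manip.sense()['wrist_torque'])
manip.move_linear(W(-.26,y,.217),speed=.08)
manip.move_linear(W(-.26,y,.33),speed=.2)
manip.goto(W(-.20,0,.42),Q(YAW))
s=manip.sense();shot('wrist','w3.png');np.savez('pics/w3s.npz',p=s['tcp_pos'],q=s['ee_rot']);print(s['clock'])
E
```

```text
False (np.float64(-0.21511026530597682), np.float64(-0.0010680445016491812)) [-5.7650396   1.12108686  4.59203531]
True (np.float64(-0.16636142713218047), np.float64(-0.0010184806101056522)) [ 0.54095589 -0.27774601 -0.32254446] [ 0.06292787  0.01304936 -0.06792765]
17.6083
```

View pics/w3.png

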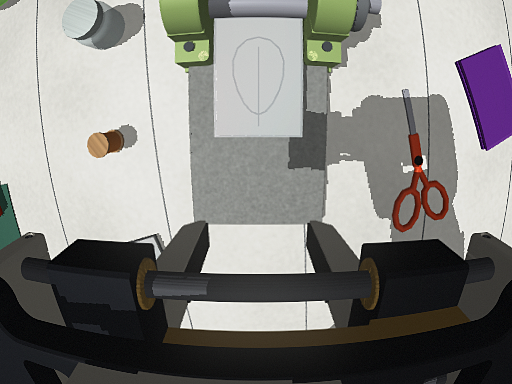

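The stack is now between the castings, with its rear edge at row 136, and square. I'll check the rear edge and angle.

```bash
python3 -c "
from h import *
wm('w3',(214,302,60,136),193,(142,215))
n='w3';g=cv2.cvtColor(np.load('pics/w3.npz')['frame'],cv2.COLOR_RGB2GRAY)
print(wray(n,[(c,edge(g[:,c],216,232,True)) for c in range(215,300,12)],.024).round(4)[:,0])
print(wray('w2',[(c,edge(cv2.cvtColor(np.load('pics/w2.npz')['frame'],cv2.COLOR_RGB2GRAY)[:,c],216,232,True)) for c in range(215,300,12)],.024).round(4)[:,0])
"
```

```text
stack L pos 0.0517 slope -0.0013 mean other -0.109
stack R pos -0.0547 slope -0.0001 mean other -0.115
stack F pos -0.0647 slope 0.0002 mean other -0.001
stack B pos -0.1582 slope -0.0003 mean other -0.001
table L pos 0.0869 slope -0.0013 mean other -0.214
[-0.2775 -0.2775 -0.2776 -0.2775 -0.2775 -0.2775 -0.2776 -0.2775]
[-0.2776 -0.2776 -0.2776 -0.2775 -0.2775 -0.2776 -0.2776 -0.2776]
```

The table's front edge reads -277.5 mm against a true -280 mm. Corrected for that, the stack's rear edge is at -160.7 mm (target -161 mm), about 0.4 mm off centre and square, and the force stop fits contact with the roller. Handing in.

```bash
python3 -c "
from h import *
print(manip.job_done())"
```

```text
the job is handed in; nothing more can be done
None
```

I pushed the stack flat and square through the gap until it stopped against the upper roller, and handed the job in at about 18 s of the 64 s allowed. By my last measurement it sits within about 0.5 mm of the loaded position and of centre. I only pushed the stack, and the jar, spool and scissors look unmoved in the last wrist picture; no verdict was returned.

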